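# Turn the barrel mill hatch-up and load its grinding balls

### The job

Turn the little barrel mill on its axle by its hand wheel until the filling hatch is right at the top, and let go of it. Then take the scoop, push the hatch's spring flap open with the scoop's open front end, and hold it open while you tip all three steel balls into the barrel. Set the empty scoop back down on the bench, standing level on its foot, with the flap shut and the hatch still at the top, and leave the eyepiece, objective and vial alone.

Things in the scene. Friction and masses are not known exactly. Their poses are not given: they have to be found in the camera images.
- mill_axle (a point): Middle of the barrel mill's axle, 110 mm above the bench; fixed (x: level along the axle, from black hand wheel to far end; z: up). Mill bolted down: white base 220 x 150 x 12 mm, white uprights 128 mm high at x = -103 and +83 mm. Between them an aluminium 12-sided hollow barrel, 130 mm across corners, from x = -70 to +60 mm, turns on the axle.
- wheel_top (a point): Topmost point of the hand wheel's rim, 95 mm above the axle, 76 mm from mill_axle toward its -x; fixed to the stand, same axes. The wheel is a plain black disc on the barrel's end, 190 mm in diameter, 12 mm thick along the axle; its rim stands 30 mm proud of the barrel and can be pinched from above, fingers closing along the axle, and led in an arc about the axle.
- barrel (a joint): Turn of barrel, hand wheel and hatch together, rad, right-handed about the axle's x: 0 or any whole turn (6.283) = hatch straight up; a quarter turn positive puts the hatch on the axle's -y side. Turns either way without end against 0.25 N m of friction (3 N at the rim) and stays where left. A radial rib on each end face points to the hatch.
- hatch (a point): Centre of the shut flap's outer face, 62 mm from the axle line, 16 mm along axle +x from mill_axle; turns with the barrel (z: outward, x: along the axle). Opening: 74 mm along the axle (axle x -22 to +52 mm), 62 mm wide. A steel collar 3 mm thick stands 20 mm above the flap on both long sides and toward the hand wheel; the far side is open.
- hatch_sill (a point): Edge of the barrel's far end beside the hatch, at the collar's open side: axle x = +60 mm, 63 mm from the axle line; turns with the barrel, axes as hatch. The scoop's front goes in over this edge, pointing to the hand wheel and sloping down, and must be narrower than the 62 mm between the collar sides.
- flap (a joint): Opening of the spring flap, rad: 0 shut, opens inward to 1.3. Steel plate 66 x 58 x 2.5 mm hinged along its far edge (axle x = +51 mm), so it tips down toward the hand wheel like a continuation of the scoop. A spring shuts it; 1 to 4 N on its middle opens it. Balls pass freely from about 0.55 rad; balls lying on it do not open it.
- scoop_grip (a point): Grip point of the scoop, midway between its side walls, 27 mm above the bench (x: from open front to closed back; z: up). Open steel trough 40 mm wide outside, 140 mm long, walls 34 mm high, 2.5 mm thick, closed at the back, open in front; 0.18 to 0.28 kg without balls. Can be pinched across its 40 mm width from above here.
- scoop_lip (a point): Lower edge of the scoop's open front, middle; at the start 25.5 mm above the bench, 99 mm in front of the grip point (-x), axes as scoop_grip. The floor (2.5 mm thick) slopes straight up 8 degrees from back to this lip, so the balls rest at the back; they roll out once it is tipped nose-down more than about 10 degrees; 35 to 45 degrees empties it.
- scoop_foot (a point): Centre of the scoop's underside, level with the bench (z = 0) when it stands on its flat foot (58 x 40 mm, below the back part); 30 mm in front of and 27 mm below the grip point.
- ball0_center (a point): Centre of a steel grinding ball, 16 mm in diameter, 17 g; one of three alike, lying in the back of the scoop at the start.
- ball1_center (a point): Centre of a steel grinding ball, 16 mm in diameter, 17 g; one of three alike, lying in the back of the scoop at the start.
- ball2_center (a point): Centre of a steel grinding ball, 16 mm in diameter, 17 g; one of three alike, lying in the back of the scoop at the start.
- eyepiece: Black microscope eyepiece standing on the bench, 38 mm in diameter, 58 mm high; origin at its underside. To be left alone.
- objective: Steel microscope objective standing on the bench, 26 mm in diameter, 45 mm high; origin at its underside. To be left alone.
- vial: Small glass vial with a white cap standing on the bench, 28 mm in diameter, 50 mm high; origin at its underside. To be left alone.
Not all that is in view belongs to the job. Of the things shaped like the part that bears scoop_grip, the bare steel one is meant.

How it is judged:
By the outcome, as a careful person would: the job done as asked, in the order asked, and still so for the second after the job is handed in, with the robot touching nothing.
It also fails if it takes over 72 s, if anything falls off the work surface, if the arm or the gripper's body presses on something with over 40 N, if the wrist force passes 120 N, or if a joint passes its speed limit or range.

### The arm

A 6-joint arm with a two-finger parallel gripper is mounted at the origin on the work surface. World frame = base frame: x ahead of the robot, y to its left, z up, the work surface at z = 0. Lengths are in m, angles in rad, forces in N, time in s.
With the tool pointing down it reaches from about 0.3 to 0.875 m from the base axis. Payload 6.4 kg.
Tool frame: the origin (TCP) lies between the finger pads; the fingertips stand 25 mm ahead of it and the grasp point (between the pads) lies 6 mm ahead of it; z points along the fingers, y is the direction in which the jaws open and shut (so a half turn about z gives the same grasp; the last joint's range is limited). The gripper opens to 88 mm and grips with 3 to 60 N. Pads are 18 mm wide; open, the fingers measure 123 mm over their backs; the gripper's body (75 mm by 187 mm) begins 45 mm behind the grasp point.
Start: joints at [1.079, 0.181, 1.607, -0, 1.354, -0.206], TCP at [0.162, 0.552, 0.264] pointing down, gripper open.
Joint ranges: [-2.99, 2.99], [-0.89, 2.07], [0.3, 2.58], [-1.14, 4.28], [0, 2.63], [-3.12, 3.12]. Speed limits (rad/s): [2.57, 2.57, 3.01, 3.14, 3.14, 3.14].

### API

Orientations are given as a unit quaternion [w, x, y, z].
In Python, from cell import env, fingers, kinematics, readout, grab_frame, search_frame gives the robot as it stands. Calls block until the motion is done:
- env.goto(position, orientation): joint-space move of the TCP to a pose.
- env.move_l(position, v=0.15, rotation=None, stop_force=None): straight line of the TCP; rotation=None keeps the orientation; v is the mean speed in m/s. With stop_force (N) it stops when the force on the tool has changed by that much, and returns True; else False.
- env.movej(angles): joint-space move.
- fingers.open_jaws() and fingers.close(): open the fingers fully, or close them until they stop; the grip force is fixed at half the most.
- env.pause(seconds).
- kinematics.inverse_kinematics(position, orientation): joint angles nearest the present ones, or None.
- readout.state(): the state.
- grab_frame(name): name is "side" or "top"; returns a dict with "pixels" (480x640x3 uint8, blue, green, red), "K" (3x3 intrinsics, pixels), "origin" and "attitude" of the camera in the world. Camera axes: x right, y down, z forward; pixel columns grow to the right and rows downward; lengths in m; the calibration is good to about 2 mm. A picture is of the moment at which its call begins. There is no depth.
A pose or a line that the arm cannot do raises env.IKError and nothing moves.
- env.hand_in(): hands the job in, once; it reports no verdict.
Trained networks look in a picture, given as the dict that the camera call returned (one of the last four; its "shot" number tells which), for a name from the list of things; names that differ only in an ending like _2 or _b are one class to them, and where a whole thing is asked for, a point or a joint stands for the part that bears it (a point fixed in the world has none). Each returns a list of dicts, best first, with "score" (0 to 1); they miss things now and then, are a little off and sometimes report something else, mostly with a low value. They report only what shows in the picture. A call takes as long as a camera call. They do not tell look-alikes from the thing itself.
- search_frame(label, picture): "bbox" ([left, top, width, height] in pixels, round what is visible of it).
The state is a dict: "time_s": time; "joints": joint angles; "qvel": joint speeds; "effort": joint torques, N m; "tool_pos": TCP position; "tool_rot": TCP orientation; "contact_force": force on the tool from outside, world axes, zero at the start; "ft_torque": the same for the moment, N m; "gripper_width": opening from 0.0 (shut) to 1.0 (fully open).
Only numpy, scipy, OpenCV 4.12 (cv2) and the standard library are available. Lean on these libraries where they do the work, as an engineer would, in place of code of your own. Each camera call takes 0.05 s, during which the arm holds its last target.

## Working session

There is one attempt and no reset: what is moved stays moved. The work goes in short steps, each a Python script; the robot and the scene stay as the last script left them, time stands still between calls to the robot, and variables do not carry over. Pictures are saved under pics/ and viewed, and the job is handed in when it is done.

```bash
ls; mkdir -p pics; python3 - <<'E'
from cell import env, fingers, kinematics, readout, grab_frame, search_frame
import cv2, numpy as np
for n in ("side","top"):
    f=grab_frame(n); cv2.imwrite(f"pics/{n}0.png",f["pixels"]); print(n,f["K"],f["origin"],f["attitude"])
    for l in ("scoop_grip","barrel","eyepiece","objective","vial","ball0_center","flap"):
        print(l,[(d["bbox"],round(d["score"],2)) for d in search_frame(l,f)])
print(readout.state())
E
```

```text
pics
side [[559.80261577   0.         317.92502546]
 [  0.         559.80261577 244.30728703]
 [  0.           0.           1.        ]] [ 0.50129721 -0.7678456   1.06199451] [-0.34490833  0.93659252 -0.05773568  0.02234472]
scoop_grip [([256.2, 185.4, 58.4, 24.5], 0.94), ([348.3, 157.1, 16.4, 46.0], 0.84), ([255.3, 140.3, 36.1, 41.7], 0.7)]
barrel [([253.4, 224.8, 82.9, 87.3], 0.98)]
eyepiece [([301.6, 379.1, 19.6, 27.1], 0.56)]
objective [([358.1, 319.2, 16.8, 16.2], 0.53)]
vial []
ball0_center []
flap [([256.1, 186.0, 58.0, 26.2], 0.4)]
top [[541.7202215    0.         326.15204464]
 [  0.         541.7202215  231.29774087]
 [  0.           0.           1.        ]] [0.49340281 0.04434217 1.43735886] [ 0.02421383 -0.70622168  0.7069719  -0.02924654]
scoop_grip [([224.6, 222.4, 19.1, 57.5], 0.75), ([150.9, 241.7, 56.6, 40.0], 0.66), ([186.1, 168.8, 57.3, 21.7], 0.58)]
barrel [([309.7, 219.9, 77.2, 68.0], 0.86)]
eyepiece [([441.0, 243.8, 17.6, 17.4], 0.55)]
objective [([383.6, 194.9, 10.9, 6.9], 0.42)]
vial [([279.5, 190.0, 15.9, 12.7], 0.44), ([308.6, 211.0, 78.1, 86.0], 0.25)]
ball0_center [([306.2, 212.9, 81.2, 85.0], 0.5)]
flap []
{'time_s': 0.8, 'joints': array([ 1.07867524e+00,  1.80780969e-01,  1.60703016e+00,  1.55529902e-05,
        1.35379543e+00, -2.06283101e-01]), 'qvel': array([ 8.68006303e-05,  1.16126105e-03,  2.48238287e-04,  7.63462575e-05,
       -3.93012059e-05,  6.70353122e-04]), 'effort': array([-1.52101617e-03, -4.33770311e+01, -3.42160678e+01,  7.03690387e-02,
        3.06492567e-02, -2.88410490e-05]), 'tool_pos': array([0.16209902, 0.55168156, 0.26371057]), 'tool_rot': array([-9.51305564e-06,  1.42434606e-01,  9.89804214e-01, -3.93045855e-06]), 'contact_force': array([0.37910522, 0.13624298, 0.22303972]), 'ft_torque': array([ 0.03295207, -0.02155917, -0.03434306]), 'gripper_width': 0.9967343058421018}
```

View pics/side0.png

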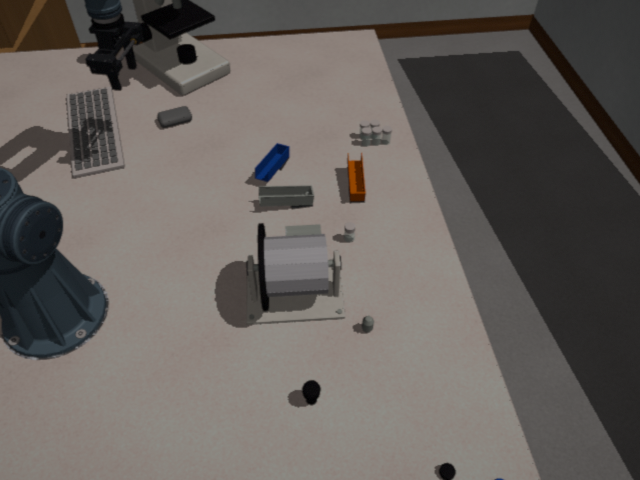

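View pics/top0.png

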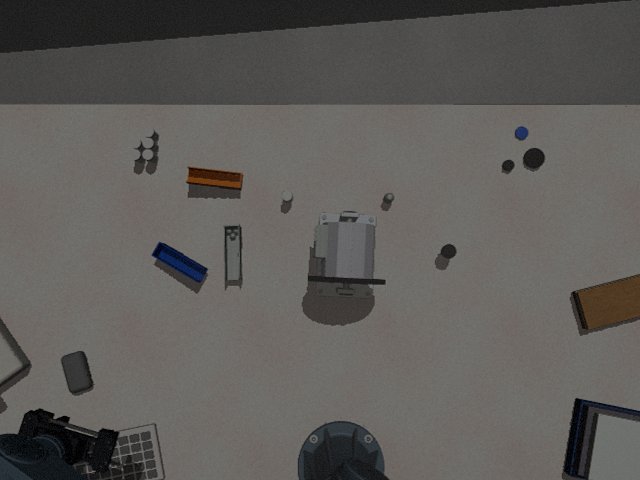

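```bash
python3 - <<'E'
import cv2
a=cv2.imread("pics/side0.png");b=cv2.imread("pics/top0.png")
cv2.imwrite("pics/side0c.png",cv2.resize(a[130:350,240:390],None,fx=4,fy=4,interpolation=cv2.INTER_CUBIC)[:880:][:,:].copy()[0:880][::1][:600])
cv2.imwrite("pics/side0d.png",cv2.resize(a[210:330,240:390],None,fx=5,fy=5,interpolation=cv2.INTER_CUBIC))
cv2.imwrite("pics/top0c.png",cv2.resize(b[160:300,140:300],None,fx=4,fy=4,interpolation=cv2.INTER_CUBIC))
cv2.imwrite("pics/top0d.png",cv2.resize(b[180:320,290:470],None,fx=4,fy=4,interpolation=cv2.INTER_CUBIC))
E
```

```text
(no output)
```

View pics/side0d.png

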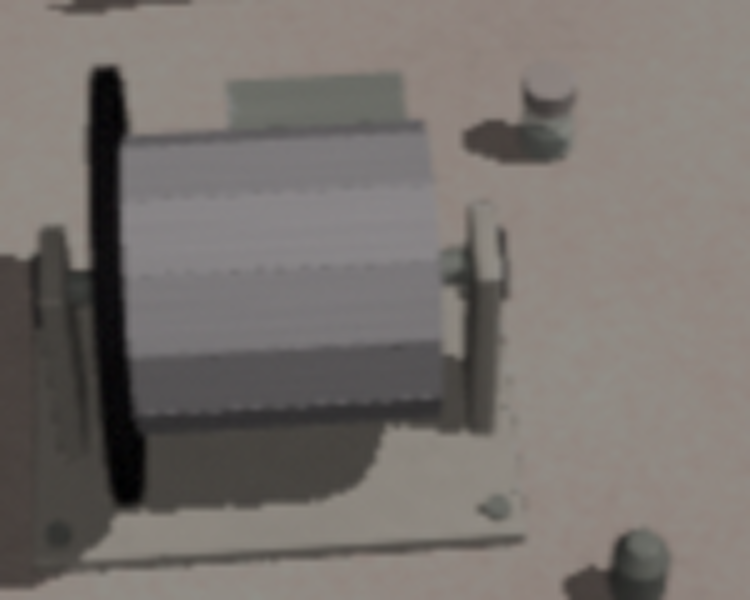

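View pics/top0c.png

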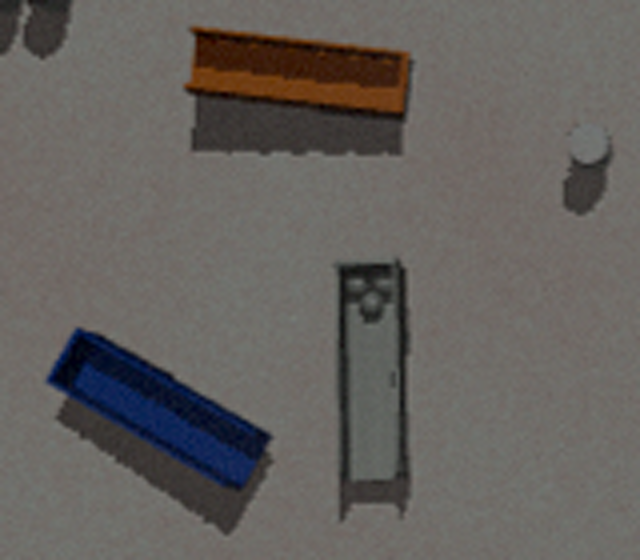

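View pics/top0d.png

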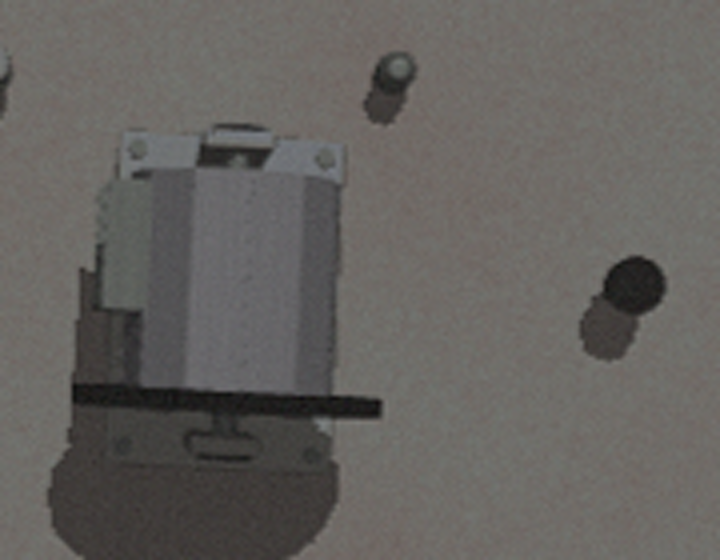

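View pics/side0c.png

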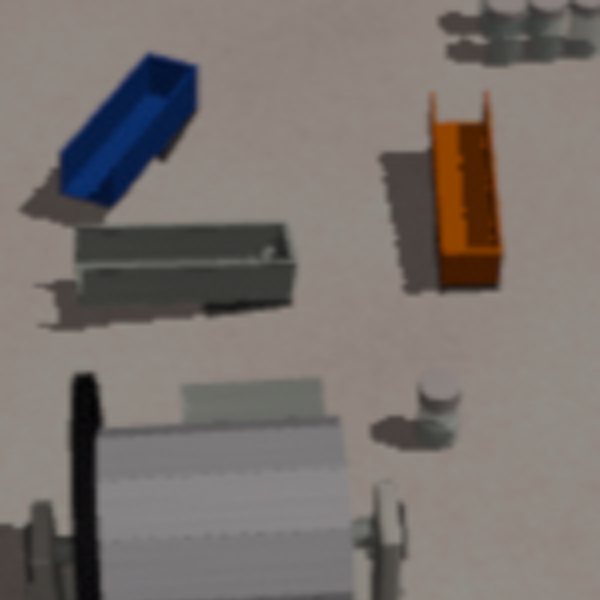

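```bash
cat > h.py <<'E'
import numpy as np, cv2
from scipy.spatial.transform import Rotation as R
from scipy.optimize import least_squares
CAM={"side":(np.array([[559.80261577,0,317.92502546],[0,559.80261577,244.30728703],[0,0,1]]),np.array([0.50129721,-0.7678456,1.06199451]),[-0.34490833,0.93659252,-0.05773568,0.02234472]),
"top":(np.array([[541.7202215,0,326.15204464],[0,541.7202215,231.29774087],[0,0,1]]),np.array([0.49340281,0.04434217,1.43735886]),[0.02421383,-0.70622168,0.7069719,-0.02924654])}
def q2R(q): return R.from_quat([q[1],q[2],q[3],q[0]])
def R2q(r):
    x=r.as_quat(); return np.array([x[3],x[0],x[1],x[2]])
def proj(c,P):
    K,o,q=CAM[c]; P=np.atleast_2d(P); p=q2R(q).inv().apply(P-o)@K.T
    return p[:,:2]/p[:,2:]
def ray(c,uv,z):
    K,o,q=CAM[c]; d=q2R(q).apply(np.linalg.inv(K)@np.array([uv[0],uv[1],1.])); return o+d*(z-o[2])/d[2]
def mill(p,P):  # p=x,y,yaw ; P in axle frame (origin z=.11)
    return R.from_euler('z',p[2]).apply(np.atleast_2d(P))+np.array([p[0],p[1],.11])
def barrelpts(p,th,P): return mill(p,R.from_euler('x',th).apply(np.atleast_2d(P)))
def collar():  # polylines in barrel frame
    a=[]
    for s in (-1,1):
        for y in (31,34):
            a.append([[-25,s*y,62],[-25,s*y,82],[52,s*y,82],[52,s*y,62]])
    a.append([[-25,-34,82],[-25,34,82]]); 
    return [np.array(x)/1e3 for x in a]
def draw(img,c,pts,col,s,o):
    u=((proj(c,pts)-o+.5)*s).astype(np.int32)
    cv2.polylines(img,[u.reshape(-1,1,2)],False,col,1,cv2.LINE_AA)
def overlay(img,c,p,th,box,s,name,scoop=None):
    x0,y0,x1,y1=box; im=cv2.resize(img[y0:y1,x0:x1],None,fx=s,fy=s,interpolation=cv2.INTER_CUBIC); o=np.array([x0,y0])
    im=cv2.convertScaleAbs(im,alpha=1.4)
    if p is not None:
        draw(im,c,mill(p,np.array([[-120,-75,-98],[100,-75,-98],[100,75,-98],[-120,75,-98],[-120,-75,-98]])/1e3),(0,255,0),s,o)
        t=np.linspace(0,2*np.pi,60)
        for x in (-82,-70): draw(im,c,mill(p,np.c_[x+0*t,95*np.sin(t),95*np.cos(t)]/1e3),(255,255,0),s,o)
        t=np.linspace(0,2*np.pi,13)+np.pi/12
        for x in (60,): draw(im,c,barrelpts(p,th,np.c_[x+0*t,65*np.sin(t),65*np.cos(t)]/1e3),(255,0,255),s,o)
        for a in collar(): draw(im,c,barrelpts(p,th,a),(0,0,255),s,o)
    if scoop is not None:
        X,Y,yw=scoop
        r=R.from_euler('z',yw)
        for z,col in ((0,(0,255,0)),):
            a=np.array([[-59,-20,z],[-1,-20,z],[-1,20,z],[-59,20,z],[-59,-20,z]])/1e3
            draw(im,c,r.apply(a)+[X,Y,0],col,s,o)
        for a in ([[-99,-20,25.5],[-99,20,25.5]],[[-99,-20,25.5],[41,-20,5.8]],[[-99,20,25.5],[41,20,5.8]]):
            draw(im,c,r.apply(np.array(a)/1e3)+[X,Y,0],(0,0,255),s,o)
    cv2.imwrite(name,im)
E
python3 - <<'E'
from h import *
print(proj("top",[0,0,0]),proj("side",[0,0,0]))
top=[((320.5,213),(100,75,-98)),((376.2,216.2),(100,-75,-98)),((372,296.7),(-120,-75,-98)),((315.5,295.5),(-120,75,-98)),((308,278),(-76,95,0)),((385.5,282),(-76,-95,0))]
side=[((345,317),(100,-75,-98)),((248,323),(-120,-75,-98))]
def res(p): return np.concatenate([ (w*(proj(c,mill(p,np.array(P)/1e3))[0]-uv)) for c,L,w in (("top",top,1),("side",side,1)) for uv,P in L])
s=least_squares(res,[.43,0,0],loss='soft_l1'); print(s.x); print(res(s.x).reshape(-1,2).round(1))
p=s.x
a=cv2.imread("pics/side0.png");b=cv2.imread("pics/top0.png")
for th in (-90,-105):
    overlay(a,"side",p,np.radians(th),(235,205,385,330),5,f"pics/os{th}.png"); overlay(b,"top",p,np.radians(th),(290,195,410,310),5,f"pics/ot{th}.png")
# scoop: from top crop /4 + (140,160)
for n,uv in dict(lipL=(344,480),lipR=(405,480),backR=(400,262),backL=(338,264)).items():
    print(n,ray("top",(140+uv[0]/4,160+uv[1]/4),.03 if 'lip' in n else .04))
E
```

```text
[[339.66607991 464.30125079]] [[ 54.0990665  313.23673314]]
[ 0.55060091 -0.01850653 -0.04864601]
[[-1.  -1.6]
 [-0.1 -2.1]
 [ 0.8  1. ]
 [-0.  -0.5]
 [-0.3  0.2]
 [-0.1 -0.2]
 [-0.2  0.2]
 [-2.8  0.5]]
lipL [0.47400623 0.29326058 0.03      ]
lipR [0.47394999 0.25389006 0.03      ]
backR [0.61448647 0.25710432 0.04      ]
backL [0.6132177  0.29712027 0.04      ]
```

View pics/os-90.png

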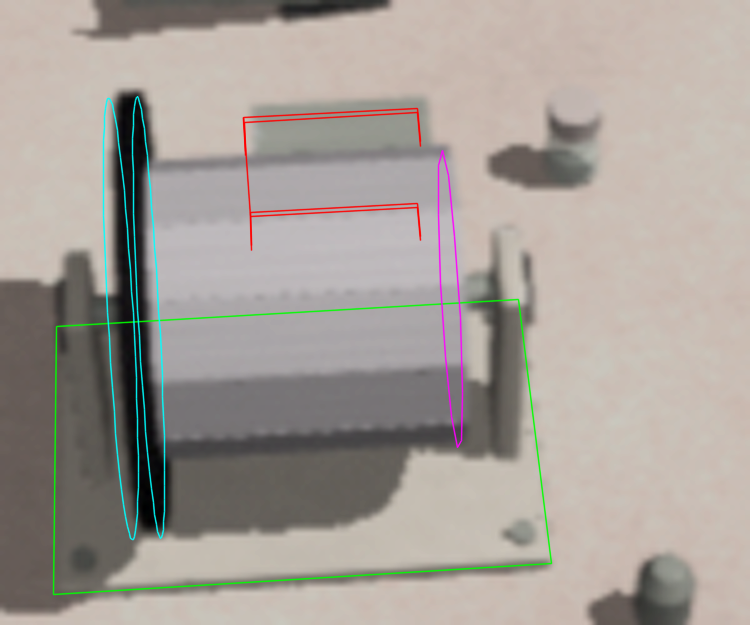

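View pics/ot-90.png

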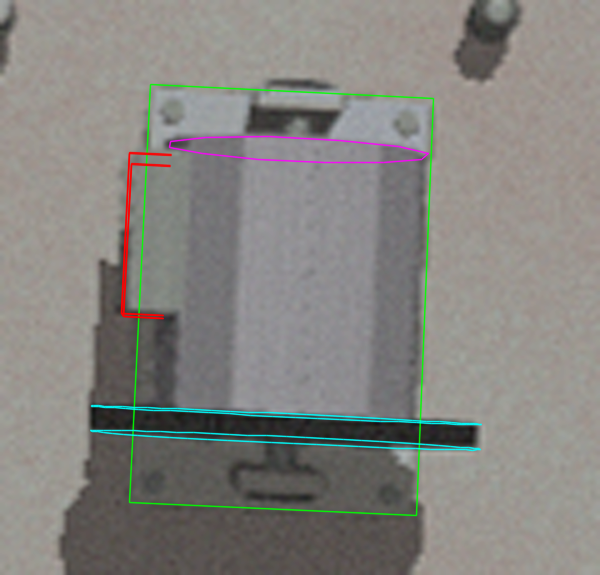

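```bash
cat >> h.py <<'E'
_ov=overlay
def facets(img,c,p,th,box,s,name):
    x0,y0,x1,y1=box; im=cv2.convertScaleAbs(cv2.resize(img[y0:y1,x0:x1],None,fx=s,fy=s,interpolation=cv2.INTER_CUBIC),alpha=1.4); o=np.array([x0,y0])
    for k in range(12):
        a=np.pi/12+k*np.pi/6
        draw(im,c,barrelpts(p,th,np.array([[-70,-65*np.sin(a),65*np.cos(a)],[60,-65*np.sin(a),65*np.cos(a)]])/1e3),(0,255,255) if k else (0,255,0),s,o)
    for a in collar(): draw(im,c,barrelpts(p,th,a),(0,0,255),s,o)
    t=np.linspace(0,2*np.pi,60)
    for x in (-82,-70): draw(im,c,mill(p,np.c_[x+0*t,95*np.sin(t),95*np.cos(t)]/1e3),(255,255,0),s,o)
    return im
E
python3 - <<'E'
from h import *
a=cv2.imread("pics/side0.png");b=cv2.imread("pics/top0.png")
ps=(.5545,-.0155,-.0486); pt=(.5506,-.0185,-.0486)
for th in (-78,-105):
    A=facets(a,"side",ps,np.radians(th),(245,212,335,320),4,""); B=facets(b,"top",pt,np.radians(th),(300,205,395,290),4,"")
    cv2.imwrite(f"pics/f{th}.png",np.hstack([cv2.copyMakeBorder(B,0,A.shape[0]-B.shape[0],0,0,0),A]))
E
```

```text
(no output)
```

View pics/f-78.png

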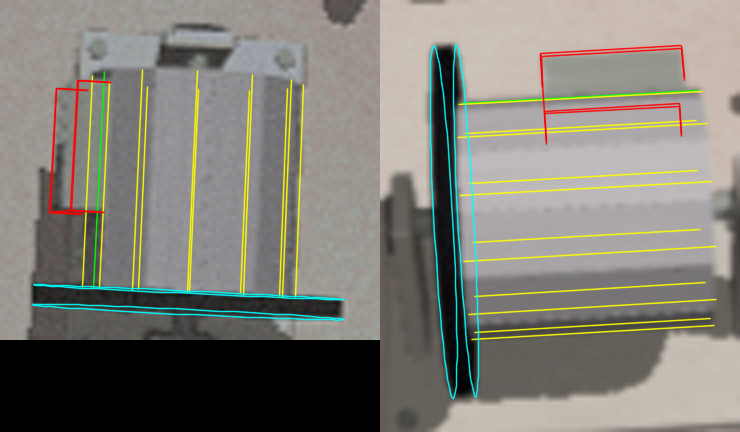

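View pics/f-105.png

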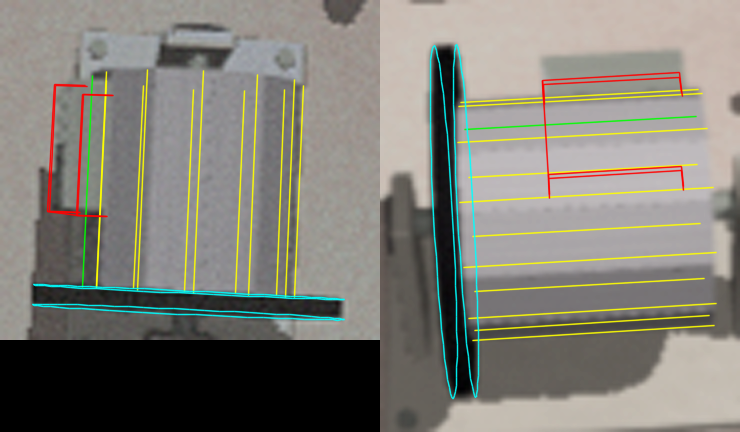

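```bash
python3 - <<'E'
from h import *
a=cv2.imread("pics/side0.png");b=cv2.imread("pics/top0.png")
A=cv2.convertScaleAbs(cv2.resize(b[210:290,300:345],None,fx=8,fy=7.4,interpolation=cv2.INTER_NEAREST),alpha=1.8)
B=cv2.convertScaleAbs(cv2.resize(a[215:295,270:330],None,fx=7,fy=7.4,interpolation=cv2.INTER_NEAREST),alpha=1.3)
cv2.imwrite("pics/z1.png",np.hstack([A,B]))
E
```

```text
(no output)
```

View pics/z1.png

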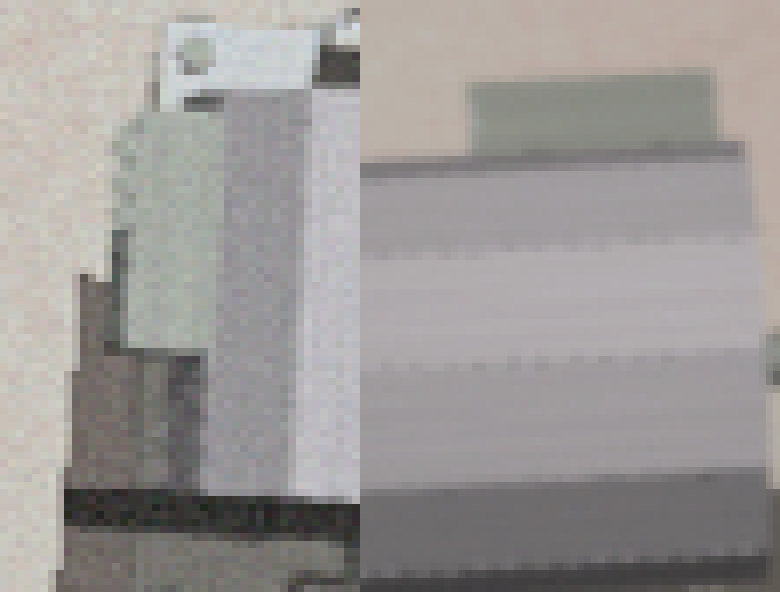

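```bash
python3 - <<'E'
from h import *
# facet edge observations: (cam, u, v) at lines ; compare perpendicular coordinate
def line(c,p,th,a):
    return proj(c,barrelpts(p,th,np.array([[-70,-65*np.sin(a),65*np.cos(a)],[60,-65*np.sin(a),65*np.cos(a)]])/1e3))
def show(th,ps,pt):
    out={}
    for c,p in (("side",ps),("top",pt)):
        L=[]
        for k in range(12):
            a=np.pi/12+k*np.pi/6; l=line(c,p,th,a)
            d=np.degrees((a+th+np.pi)%(2*np.pi)-np.pi)
            if c=="side": L.append((round(d),np.round(np.interp(270,l[:,0],l[:,1]),1),np.round(l[1],1)))
            else: L.append((round(d),np.round(np.interp(276,l[::-1,1],l[::-1,0]) ,1)))
        out[c]=[x for x in sorted(L,key=lambda x:x[0]) if -80<x[0]<140]
    return out
ps=(.5545,-.0155,-.0486); pt=(.5506,-.0185,-.0486)
for th in (-76,-80,-84,-88):
    t=np.radians(th)
    o=show(t,ps,pt); print(th,"side",[(x[0],x[1]) for x in o["side"]]); print("   top",o["top"])
    for nm,P in (("up_in",(-25,34,82)),("up_out",(52,34,82)),("lo_in",(-25,-34,82)),("lo_out",(52,-34,82))):
        print("   ",nm,proj("top",barrelpts(pt,t,np.array(P)/1e3)).round(1),proj("side",barrelpts(ps,t,np.array(P)/1e3)).round(1))
E
```

```text
-76 side [(-61, np.float64(237.0)), (-31, np.float64(237.7)), (-1, np.float64(246.5)), (29, np.float64(261.2)), (59, np.float64(277.6)), (89, np.float64(290.5)), (119, np.float64(296.4))]
   top [(-61, np.float64(323.5)), (-31, np.float64(333.5)), (-1, np.float64(347.5)), (29, np.float64(361.3)), (59, np.float64(370.8)), (89, np.float64(373.4)), (119, np.float64(368.9))]
    up_in [[311.8 257.6]] [[285.7 238.9]]
    up_out [[313.3 226.6]] [[319.3 237. ]]
    lo_in [[318.2 257.1]] [[284.7 224.6]]
    lo_out [[319.8 224.5]] [[320.  222.7]]
-80 side [(-65, np.float64(237.5)), (-35, np.float64(237.1)), (-5, np.float64(244.9)), (25, np.float64(259.0)), (55, np.float64(275.5)), (85, np.float64(289.2)), (115, np.float64(296.1))]
   top [(-65, np.float64(322.6)), (-35, np.float64(331.8)), (-5, np.float64(345.5)), (25, np.float64(359.6)), (55, np.float64(369.9)), (85, np.float64(373.5)), (115, np.float64(369.9))]
    up_in [[312.3 257.6]] [[285.8 241. ]]
    up_out [[313.8 226.8]] [[319.3 239.1]]
    lo_in [[316.7 257.1]] [[284.7 225. ]]
    lo_out [[318.3 224.7]] [[319.8 223.1]]
-84 side [(-
[... 429 characters left out ...]
] [[319.4 241.3]]
    lo_in [[315.4 257.1]] [[284.8 225.6]]
    lo_out [[317.  224.8]] [[319.7 223.7]]
-88 side [(-73, np.float64(238.9)), (-43, np.float64(236.4)), (-13, np.float64(242.1)), (17, np.float64(254.8)), (47, np.float64(271.1)), (77, np.float64(286.0)), (107, np.float64(295.1)), (137, np.float64(296.0))]
   top [(-73, np.float64(321.2)), (-43, np.float64(328.8)), (-13, np.float64(341.7)), (17, np.float64(356.1)), (47, np.float64(367.7)), (77, np.float64(373.2)), (107, np.float64(371.5)), (137, np.float64(363.4))]
    up_in [[313.8 257.8]] [[286.1 245.5]]
    up_out [[315.3 227.2]] [[319.4 243.6]]
    lo_in [[314.3 257.1]] [[284.8 226.4]]
    lo_out [[315.9 224.9]] [[319.6 224.5]]
```

```bash
cat >> h.py <<'E'
P0=(.5525,-.017,-.0486)
def wheelpose(phi,r,p=P0,flip=1,tilt=1.0):
    # phi: rim angle (rad) right-handed about axle x from up. returns TCP pos & quat, gripper radial*tilt
    pos=mill(p,np.array([-.076,-r*np.sin(phi),r*np.cos(phi)]))[0]
    Rz=R.from_euler('z',p[2])
    rr=Rz*R.from_euler('x',phi*tilt)
    # tool z = -radial ; tool y = flip*axle x
    z=rr.apply([0,0,-1]); y=rr.apply([flip,0,0]); x=np.cross(y,z)
    return pos,R2q(R.from_matrix(np.c_[x,y,z]))
E
python3 - <<'E'
from h import *
from cell import env, fingers, kinematics, readout
for f in (1,-1):
    for ph in (-50,-43,-20,0,20,43,50):
        for t in (1,.5):
            q,o=wheelpose(np.radians(ph),.096,flip=f,tilt=t); s=kinematics.inverse_kinematics(q,o); print(f,ph,t,None if s is None else np.round(s,2))
    q,o=wheelpose(np.radians(-43),.19,flip=f); print(q,kinematics.inverse_kinematics(q,o))
E
```

```text
1 -50 1 [ 0.31  0.41  1.76 -0.81  1.43  0.67]
1 -50 0.5 [ 0.13  0.2   1.85 -0.46  1.21  0.37]
1 -43 1 [ 0.25  0.32  1.79 -0.73  1.36  0.58]
1 -43 0.5 [ 0.08  0.16  1.86 -0.4   1.2   0.29]
1 -20 1 [-0.    0.1   1.88 -0.37  1.21  0.19]
1 -20 0.5 [-0.1   0.05  1.89 -0.19  1.19  0.02]
1 0 1 [-0.28  0.02  1.9  -0.    1.22 -0.23]
1 0 0.5 [-0.28  0.02  1.9  -0.    1.22 -0.23]
1 20 1 [-0.54  0.09  1.89  0.31  1.35 -0.59]
1 20 0.5 [-0.45  0.05  1.9   0.17  1.27 -0.45]
1 43 1 [-0.75  0.31  1.82  0.55  1.57 -0.86]
1 43 0.5 [-0.61  0.14  1.88  0.32  1.34 -0.67]
1 50 1 [-0.8   0.39  1.78  0.6   1.64 -0.92]
1 50 0.5 [-0.65  0.18  1.87  0.36  1.36 -0.73]
[0.48288483 0.11611883 0.2489572 ] [ 0.36010257  0.29381973  1.66621686 -0.67647926  1.54401971  0.55613799]
-1 -50 1 [ 0.31  0.41  1.76 -0.81  1.43 -2.47]
-1 -50 0.5 [ 0.13  0.2   1.85 -0.46  1.21 -2.78]
-1 -43 1 [ 0.25  0.32  1.79 -0.73  1.36 -2.56]
-1 -43 0.5 [ 0.08  0.16  1.86 -0.4   1.2  -2.85]
-1 -20 1 [-0.    0.1   1.88 -0.37  1.21 -2.95]
-1 -20 0.5 None
-1 0 1 [-0.28  0.02  1.9  -0.    1.22  2.91]
-1 0 0.5 [-0.28  0.02  1.9  -0.    1.22  2.91]
-1 20 1 [-0.54  0.09  1.89  0.31  1.35  2.55]
-1 20 0.5 [-0.45  0.05  1.9   0.17  1.27  2.69]
-1 43 1 [-0.75  0.31  1.82  0.55  1.57  2.28]
-1 43 0.5 [-0.61  0.14  1.88  0.32  1.34  2.47]
-1 50 1 [-0.8   0.39  1.78  0.6   1.64  2.22]
-1 50 0.5 [-0.65  0.18  1.87  0.36  1.36  2.41]
[0.48288483 0.11611883 0.2489572 ] [ 0.36010257  0.29381973  1.66621686 -0.67647926  1.54401971 -2.58545466]
```

```bash
python3 - <<'E'
from h import *
from cell import env, fingers, kinematics, readout, grab_frame
ph=np.radians(-43)
pos,o=wheelpose(ph,.20); env.goto(pos,o)
pos,o=wheelpose(ph,.135); env.move_l(pos,v=.15)
for n in("top","side"):
    f=grab_frame(n); cv2.imwrite(f"pics/{n}1.png",f["pixels"])
    q=readout.state()["tool_pos"]; print(n,proj(n,q))
a=cv2.imread("pics/side1.png");b=cv2.imread("pics/top1.png")
cv2.imwrite("pics/m1.png",np.hstack([cv2.convertScaleAbs(cv2.resize(x[180:330,240:390],None,fx=2.6,fy=2.6,interpolation=cv2.INTER_CUBIC),alpha=1.4) for x in (a,b)]))
s=readout.state(); print(s["time_s"],s["contact_force"],pos,s["tool_pos"])
E
```

```text
top [[306.85066042 277.60909109]]
side [[258.84358986 204.23114985]]
3.4333 [-0.63392018 -0.50598475 -0.06260615] [0.48106257 0.07865321 0.20873275] [0.48173345 0.07939414 0.20970268]
```

View pics/m1.png

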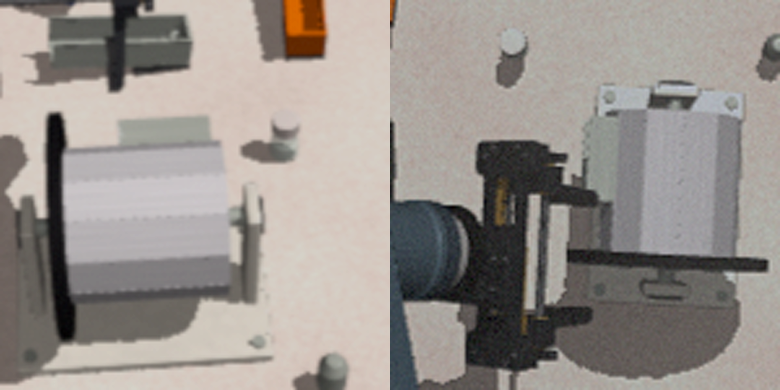

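```bash
python3 - <<'E'
from h import *
from cell import env, fingers, kinematics, readout, grab_frame
ph=np.radians(-43)
pos,o=wheelpose(ph,.096); print(env.move_l(pos,v=.1,stop_force=8))
s=readout.state(); print(s["contact_force"],s["tool_pos"]-pos)
fingers.close()
s=readout.state(); print(s["time_s"],s["contact_force"],s["tool_pos"]-pos,s["gripper_width"]*88)
for n in("top","side"):
    f=grab_frame(n); cv2.imwrite(f"pics/{n}2.png",f["pixels"])
a=cv2.imread("pics/side2.png");b=cv2.imread("pics/top2.png")
cv2.imwrite("pics/m2.png",np.hstack([cv2.convertScaleAbs(cv2.resize(x[180:330,240:390],None,fx=2.6,fy=2.6,interpolation=cv2.INTER_CUBIC),alpha=1.4) for x in (a,b)]))
E
```

```text
False
[ 0.90130564 -0.24257868  0.31526277] [ 8.11854474e-05 -6.52607832e-05  1.04379230e-04]
5.1083 [-1.86608023  1.74315104  0.87896303] [-3.04493048e-04 -3.86646624e-05 -1.39636980e-05] 11.739399683536327
```

View pics/m2.png

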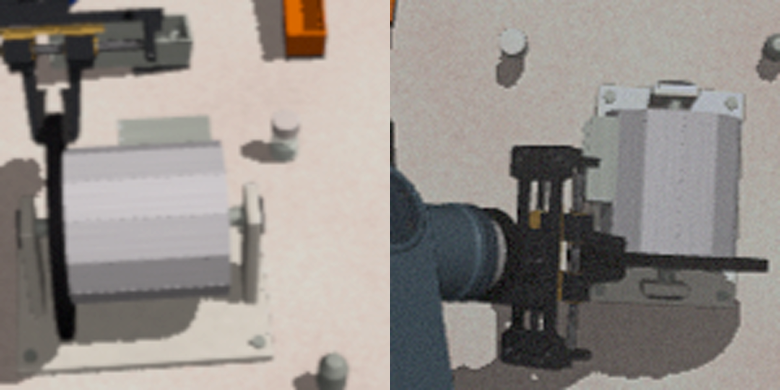

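```bash
python3 - <<'E'
from h import *
from cell import env, fingers, kinematics, readout, grab_frame
for d in np.linspace(-43,42,12)[1:]:
    pos,o=wheelpose(np.radians(d),.096); env.move_l(pos,v=.1,rotation=o)
    s=readout.state(); print(round(d),s["contact_force"].round(1),s["gripper_width"]*88//.1/10)
print(s["time_s"])
f=grab_frame("top"); cv2.imwrite("pics/top3.png",f["pixels"]); f=grab_frame("side"); cv2.imwrite("pics/side3.png",f["pixels"])
a=cv2.imread("pics/side3.png");b=cv2.imread("pics/top3.png")
cv2.imwrite("pics/m3.png",np.hstack([cv2.convertScaleAbs(cv2.resize(x[180:330,240:390],None,fx=2.6,fy=2.6,interpolation=cv2.INTER_CUBIC),alpha=1.4) for x in (a,b)]))
E
```

```text
-35 [-1.6  0.5 -2.2] 11.6
-28 [-0.8 -0.7 -4.9] 11.8
-20 [ 0.7 -0.9 -8.4] 11.7
-12 [  3.2  -1.7 -12.3] 11.5
-4 [  4.5  -1.4 -16. ] 11.7
3 [  5.8   1.4 -17.2] 11.6
11 [  5.4   4.9 -16.7] 11.6
19 [  5.7   5.1 -15.2] 11.9
27 [  4.5   6.  -12.2] 11.5
34 [ 3.9  7.1 -9.6] 11.3
42 [ 3.4  6.4 -7.4] 11.7
8.325
```

View pics/m3.png

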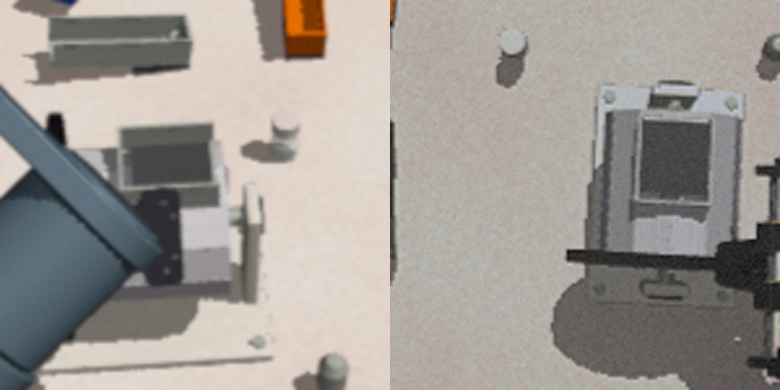

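```bash
python3 - <<'E'
from h import *
b=cv2.imread("pics/top3.png")
ims=[]
for th in (None,0,):
    box=(318,205,382,290);s=7
    if th is None: im=cv2.convertScaleAbs(cv2.resize(b[box[1]:box[3],box[0]:box[2]],None,fx=s,fy=s,interpolation=cv2.INTER_CUBIC),alpha=1.6)
    else:
        im=facets(b,"top",(.5506,-.0185,-.0486),th,box,s,"")
    ims.append(im[:595])
im=np.hstack(ims); print(im.shape); cv2.imwrite("pics/m4.png",cv2.resize(im,None,fx=.85,fy=.85))
for P in ((-25,34,82),(52,34,82),(52,-34,82),(-25,-34,82)): print(proj("top",barrelpts((.5506,-.0185,-.0486),0,np.array(P)/1e3)))
E
```

```text
(595, 896, 3)
[[334.34178163 257.54000389]]
[[335.87988862 224.1905609 ]]
[[365.29988911 225.59550914]]
[[363.90003023 258.94521155]]
```

View pics/m4.png

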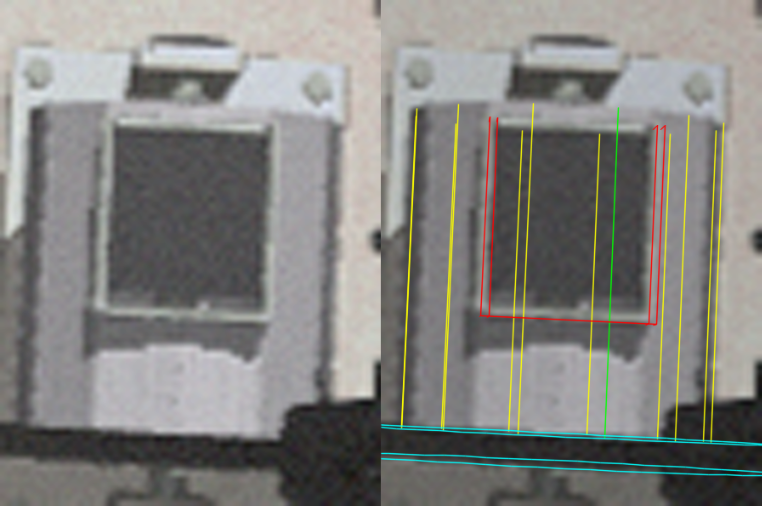

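```bash
python3 - <<'E'
from h import *
from cell import env, fingers, kinematics, readout, grab_frame
pos,o=wheelpose(np.radians(43.2),.096); env.move_l(pos,v=.05,rotation=o)
fingers.open_jaws(); s=readout.state(); print(s["contact_force"],s["gripper_width"])
pos,o=wheelpose(np.radians(43.2),.20); env.move_l(pos,v=.15)
f=grab_frame("top"); cv2.imwrite("pics/top4.png",f["pixels"]); f=grab_frame("side"); cv2.imwrite("pics/side4.png",f["pixels"])
print(readout.state()["time_s"])
a=cv2.imread("pics/side4.png");b=cv2.imread("pics/top4.png")
ims=[]
for th in (None,0,):
    box=(318,205,382,290);s=7
    if th is None: im=cv2.convertScaleAbs(cv2.resize(b[box[1]:box[3],box[0]:box[2]],None,fx=s,fy=s,interpolation=cv2.INTER_CUBIC),alpha=1.6)
    else:
        im=facets(b,"top",(.5506,-.0185,-.0486),th,box,s,"")
    ims.append(im[:595])
im=np.hstack(ims); print(im.shape); cv2.imwrite("pics/m5.png",cv2.resize(im,None,fx=.85,fy=.85))
im=facets(a,"side",(.5545,-.0155,-.0486),0,(250,210,340,310),6,""); cv2.imwrite("pics/m5s.png",im)
E
```

```text
[-0.1089544  -0.49672156  0.27679469] 0.9952292930535379
10.8
(595, 896, 3)
```

View pics/m5.png

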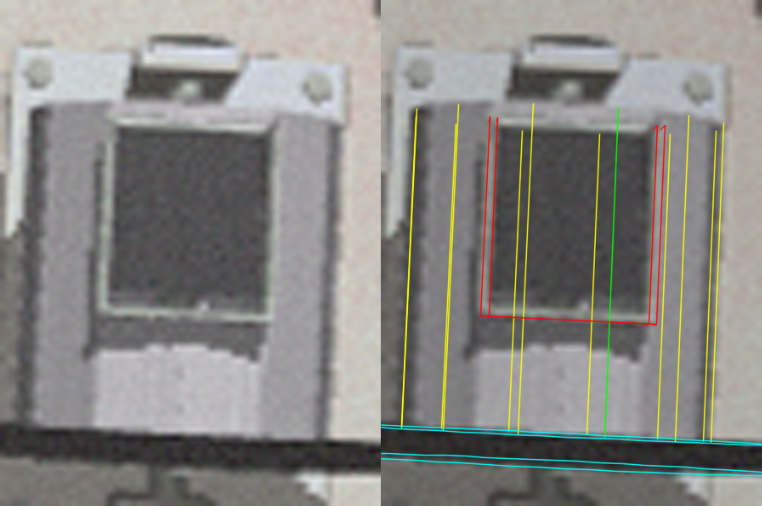

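View pics/m5s.png

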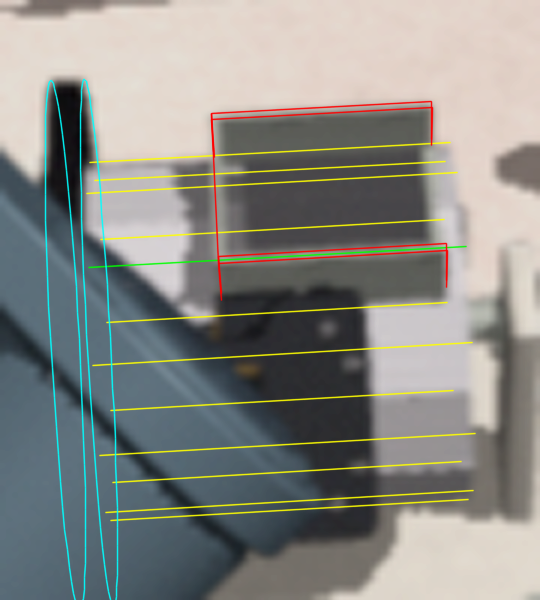

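```bash
python3 - <<'E'
from h import *
a=cv2.imread("pics/side4.png");b=cv2.imread("pics/top4.png")
A=cv2.convertScaleAbs(cv2.resize(b[218:296,216:252],None,fx=7.5,fy=7.5,interpolation=cv2.INTER_CUBIC),alpha=1.8)
B=cv2.convertScaleAbs(cv2.resize(a[175:222,248:322],None,fx=7,fy=7,interpolation=cv2.INTER_CUBIC),alpha=1.4)
B=cv2.copyMakeBorder(B,0,A.shape[0]-B.shape[0],0,0,0)
cv2.imwrite("pics/z2.png",np.hstack([A,B])); print(A.shape,B.shape)
E
```

```text
(585, 270, 3) (585, 518, 3)
```

View pics/z2.png

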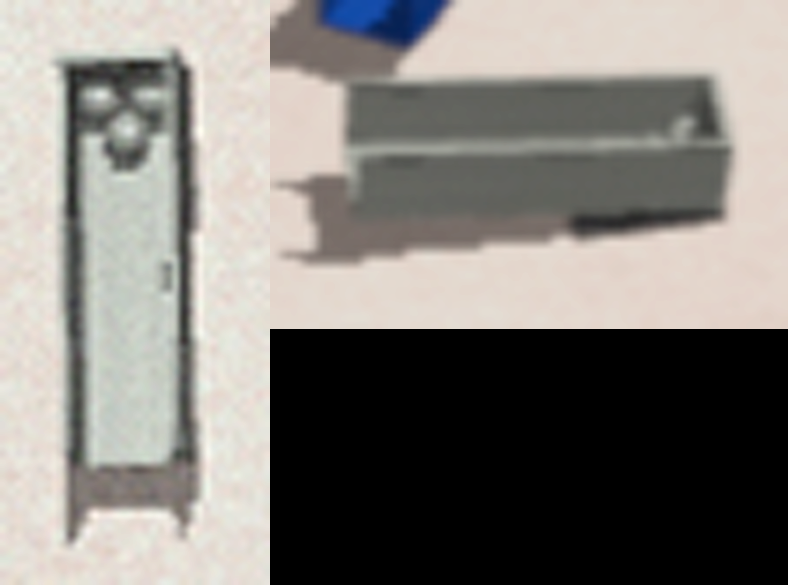

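```bash
cat >> h.py <<'E'
c8,s8=np.cos(np.radians(8)),np.sin(np.radians(8))
def tr(l,h,y): # l along floor from lip, h above underside normal, in mm -> scoop frame (m), origin on bench under grip
    return np.array([-99+l*c8+h*s8,y,25.5-l*s8+h*c8])/1e3
E
python3 - <<'E'
from h import *
obs=[("top",(224,226.3),(140,34,20)),("top",(239.7,225.3),(140,34,-20)),("top",(227.7,280),(0,2.5,17.5)),("top",(239.3,280),(0,2.5,-17.5)),
("side",(259.1,196.4),(0,34,-20)),("side",(313.7,195.7),(140,34,-20)),("side",(313,205.7),(140,0,-20)),("side",(259,187.1),(0,34,20)),("side",(311.1,186.1),(140,34,20)),("side",(260.4,205.4),(0,0,-20))]
def pts(x): 
    r=R.from_euler('z',x[2]); return [ (c,uv,proj(c,r.apply(tr(*P))+[x[0],x[1],0])[0]) for c,uv,P in obs]
for L in ("top","side","topside"):
    f=lambda x: np.concatenate([p-np.array(uv) for c,uv,p in pts(x) if c in L])
    s=least_squares(f,[.57,.275,0]); print(L,s.x,np.round(s.fun.reshape(-1,2),1).tolist())
E
```

```text
top [0.57099225 0.2770038  0.02918324] [[0.1, -0.9], [-0.1, -0.3], [-0.9, 0.8], [1.0, 0.4]]
side [0.57638661 0.27861273 0.03777592] [[1.0, 0.4], [0.4, 0.5], [-0.6, -0.2], [-0.4, -1.1], [0.6, -0.5], [-1.1, 0.9]]
topside [0.57422682 0.27771281 0.03452306] [[-0.3, -2.1], [-0.5, -1.6], [-1.0, -0.4], [0.9, -0.9], [0.1, 0.6], [-0.4, 0.8], [-1.4, 0.1], [-1.2, -0.9], [-0.1, -0.2], [-2.0, 1.1]]
```

```bash
cat >> h.py <<'E'
S0=(.5737,.2778,.033)
GX,GZ=-.010,.035
def tool_from_scoop(o,yaw,T,flip=1):
    """o: world pos of scoop origin (bench pt under grip), nose-down T rad"""
    r=R.from_euler('z',yaw)*R.from_euler('y',-T)
    pos=r.apply([GX,0,GZ])+np.asarray(o)
    z=r.apply([0,0,-1]); y=r.apply([0,flip,0]); x=np.cross(y,z)
    return pos,R2q(R.from_matrix(np.c_[x,y,z]))
def scoop_with_lip(lip_mill,T,flip=1,p=P0,yoff=0.):
    """lip (x,z) in axle frame m"""
    r=R.from_euler('z',p[2])*R.from_euler('y',-T)
    w=mill(p,[lip_mill[0],yoff,lip_mill[1]])[0]
    return tool_from_scoop(w-r.apply([-.099,0,.0255]),p[2],T,flip)
def pour(Tdeg,flip=1,d=.047,clr=.0025,lift=0.,**k):
    s=np.radians(Tdeg-8)
    return scoop_with_lip((.052-d*np.cos(s),.063+clr-d*np.sin(s)+lift),np.radians(Tdeg),flip,**k)
E
python3 - <<'E'
from h import *
from cell import env, fingers, kinematics, readout
print(readout.state()["joints"].round(2))
for f in (1,-1):
    L=[tool_from_scoop((S0[0],S0[1],z),S0[2],0,f) for z in (0,.12,.23)]+[pour(4,f,lift=.07)]+[pour(t,f) for t in (4,15,25,35,47)]
    for q,o in L:
        s=kinematics.inverse_kinematics(q,o); print(f,q.round(3),None if s is None else s.round(2))
E
```

```text
[-0.85  0.27  1.68  0.51  1.76 -0.85]
1 [0.564 0.277 0.035] [ 0.27  0.58  1.59 -0.    0.98 -1.33]
1 [0.564 0.277 0.155] [ 0.27  0.41  1.55 -0.    1.18 -1.33]
1 [0.564 0.277 0.265] [ 0.27  0.3   1.46 -0.    1.38 -1.33]
1 [ 0.646 -0.022  0.264] [-0.22  0.29  1.47  0.01  1.31 -1.75]
1 [ 0.646 -0.022  0.194] [-0.22  0.36  1.53  0.01  1.18 -1.75]
1 [ 0.641 -0.021  0.202] [-0.24  0.24  1.69  0.06  0.96 -1.79]
1 [ 0.636 -0.021  0.208] [-0.26  0.14  1.83  0.13  0.75 -1.86]
1 [ 0.63  -0.021  0.213] [-0.28  0.06  1.97  0.27  0.53 -1.99]
1 [ 0.622 -0.02   0.217] [-0.31 -0.    2.12  0.72  0.3  -2.45]
-1 [0.564 0.277 0.035] [ 0.27  0.58  1.59 -0.    0.98  1.81]
-1 [0.564 0.277 0.155] [ 0.27  0.41  1.55 -0.    1.18  1.81]
-1 [0.564 0.277 0.265] [ 0.27  0.3   1.46 -0.    1.38  1.81]
-1 [ 0.646 -0.022  0.264] [-0.22  0.29  1.47  0.01  1.31  1.39]
-1 [ 0.646 -0.022  0.194] [-0.22  0.36  1.53  0.01  1.18  1.39]
-1 [ 0.641 -0.021  0.202] [-0.24  0.24  1.69  0.06  0.96  1.35]
-1 [ 0.636 -0.021  0.208] [-0.26  0.14  1.83  0.13  0.75  1.28]
-1 [ 0.63  -0.021  0.213] [-0.28  0.06  1.97  0.27  0.53  1.15]
-1 [ 0.622 -0.02   0.217] [-0.31 -0.    2.12  0.72  0.3   0.69]
```

```bash
python3 - <<'E'
from h import *
from cell import env, fingers, kinematics, readout, grab_frame
q=readout.state()["tool_pos"]; env.move_l(q+[0,-.02,.11],v=.3)
pos,o=tool_from_scoop((S0[0],S0[1],.25),S0[2],0); env.goto(pos,o)
pos,o=tool_from_scoop((S0[0],S0[1],.06),S0[2],0); env.move_l(pos,v=.25)
f=grab_frame("top"); cv2.imwrite("pics/top5.png",f["pixels"]); g=grab_frame("side"); cv2.imwrite("pics/side5.png",g["pixels"])
print(readout.state()["time_s"])
a,b=g["pixels"],f["pixels"]
cv2.imwrite("pics/m6.png",np.hstack([cv2.convertScaleAbs(cv2.resize(x,None,fx=4,fy=4,interpolation=cv2.INTER_CUBIC),alpha=1.5) for x in (a[150:270,235:335],b[205:325,185:285])]))
E
```

```text
14.0083
```

View pics/m6.png

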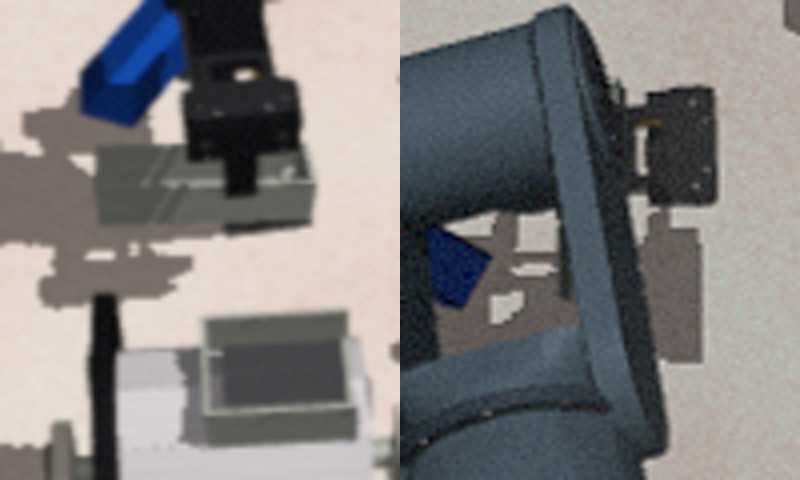

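Gripper straddles the scoop (finger in the side view near column 240/4+235≈295, over the wall's back half). The hatch is at the top. Descend and pinch.

```bash
python3 - <<'E'
from h import *
from cell import env, fingers, kinematics, readout, grab_frame
pos,o=tool_from_scoop((S0[0],S0[1],0),S0[2],0); print(env.move_l(pos,v=.1,stop_force=8))
fingers.close(); s=readout.state(); print(s["gripper_width"]*88,s["contact_force"],s["tool_pos"]-pos)
pos,o=tool_from_scoop((S0[0],S0[1],.23),S0[2],0); env.move_l(pos,v=.2)
s=readout.state(); print(s["time_s"],s["contact_force"],s["ft_torque"])
f=grab_frame("top"); g=grab_frame("side"); cv2.imwrite("pics/side6.png",g["pixels"]); cv2.imwrite("pics/top6.png",f["pixels"])
a,b=g["pixels"],f["pixels"]
cv2.imwrite("pics/m7.png",np.hstack([cv2.convertScaleAbs(cv2.resize(x,None,fx=3,fy=3,interpolation=cv2.INTER_CUBIC),alpha=1.5) for x in (a[80:230,220:350],b[190:340,165:295])]))
E
```

```text
False
40.2171341266995 [-0.3423132   0.11516584  1.24435093] [-3.06230987e-05  2.08771041e-04  1.01683428e-04]
16.8417 [-0.3179125  -0.65707689 -2.40074433] [0.03866476 0.06009723 0.02641285]
```

View pics/m7.png

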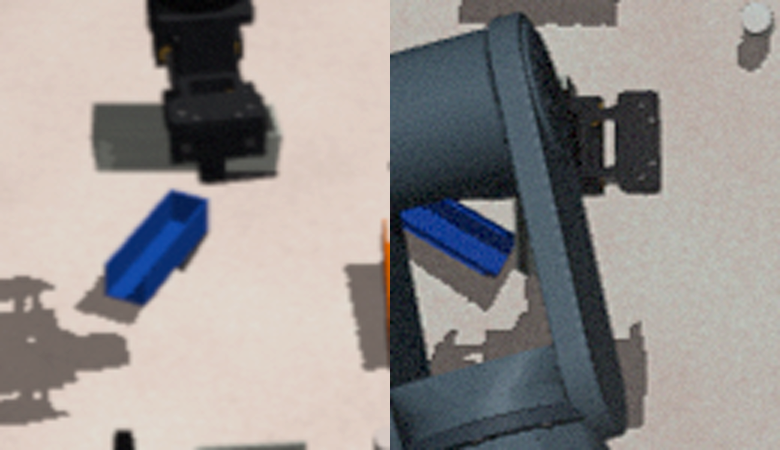

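```bash
python3 - <<'E'
from h import *
a=cv2.imread("pics/side6.png")
box=(240,100,330,150);s=8
im=cv2.convertScaleAbs(cv2.resize(a[box[1]:box[3],box[0]:box[2]],None,fx=s,fy=s,interpolation=cv2.INTER_CUBIC),alpha=1.5)
r=R.from_euler('z',S0[2]); o=np.array([S0[0]+.0027,S0[1]+.001,.23])
for L in ([(0,0,-20),(0,34,-20),(140,34,-20),(140,0,-20),(0,0,-20)],[(0,0,20),(0,34,20),(140,34,20)]):
    draw(im,"side",np.array([r.apply(tr(*P))+o for P in L]),(0,0,255),s,np.array(box[:2]))
cv2.imwrite("pics/m8.png",im)
E
```

```text
(no output)
```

View pics/m8.png

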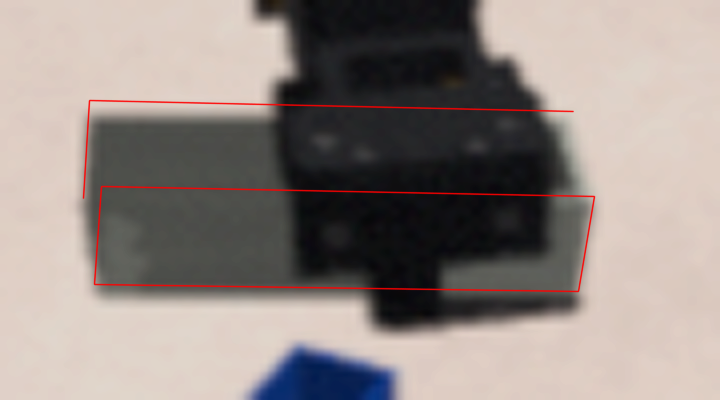

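```bash
python3 - <<'E'
from h import *
from cell import env, fingers, kinematics, readout, grab_frame
pos,o=pour(3,lift=.07); env.move_l(pos,v=.17,rotation=o)
pos,o=pour(3,lift=.035); env.move_l(pos,v=.1,rotation=o)
s=readout.state(); print(s["time_s"],s["contact_force"],s["ft_torque"],s["gripper_width"]*88)
f=grab_frame("top"); g=grab_frame("side"); cv2.imwrite("pics/side7.png",g["pixels"]); cv2.imwrite("pics/top7.png",f["pixels"])
a,b=g["pixels"],f["pixels"]
cv2.imwrite("pics/m9.png",np.hstack([cv2.convertScaleAbs(cv2.resize(x,None,fx=4,fy=4,interpolation=cv2.INTER_CUBIC),alpha=1.5) for x in (a[180:300,250:350],b[185:305,300:400])]))
E
```

```text
19.4167 [-0.1733551  -0.25771549 -2.50979634] [ 0.02238441  0.10102003 -0.02182948] 39.7267225537044
```

View pics/m9.png

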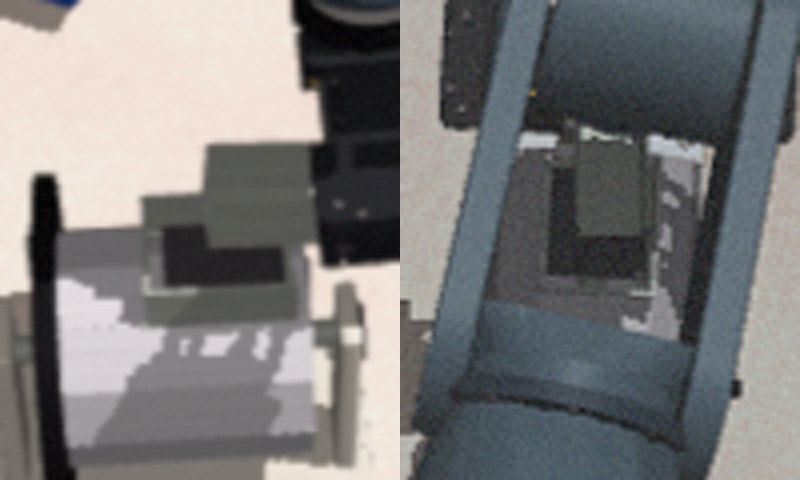

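```bash
python3 - <<'E'
from h import *
from cell import env, fingers, kinematics, readout, grab_frame
k=dict(yoff=.002)
pos,o=pour(3,**k); print(env.move_l(pos,v=.08,rotation=o,stop_force=6))
s=readout.state(); print(s["time_s"],s["contact_force"].round(2),(s["tool_pos"]-pos).round(4))
for t in (14,22,30,38,43,47):
    pos,o=pour(t,**k); r=env.move_l(pos,v=.08,rotation=o,stop_force=15)
    s=readout.state(); print(t,r,s["time_s"],s["contact_force"].round(2),s["ft_torque"].round(2),s["gripper_width"]*88)
    if r: break
env.pause(.6)
s=readout.state(); print(s["time_s"],s["contact_force"].round(2))
f=grab_frame("top"); g=grab_frame("side"); cv2.imwrite("pics/side8.png",g["pixels"]); cv2.imwrite("pics/top8.png",f["pixels"])
a,b=g["pixels"],f["pixels"]
cv2.imwrite("pics/m10.png",np.hstack([cv2.convertScaleAbs(cv2.resize(x,None,fx=4,fy=4,interpolation=cv2.INTER_CUBIC),alpha=1.5) for x in (a[180:300,250:350],b[185:305,300:400])]))
E
```

```text
False
20.1083 [ 0.46 -0.72 -2.72] [-0.0002  0.0001 -0.0005]
14 False 20.45 [ 1.16 -0.55 -1.56] [0.06 0.2  0.04] 39.7136508480032
22 False 20.7417 [-0.71 -0.2  -0.79] [ 0.08  0.53 -0.02] 39.61578503484025
30 False 21.0333 [-0.68  0.37 -1.96] [ 0.07  0.61 -0.04] 39.47655827262424
38 False 21.325 [-1.38 -0.89 -0.38] [ 0.03  0.69 -0.01] 39.39640269881991
43 False 21.625 [-0.69  0.37 -0.63] [ 0.08  0.74 -0.01] 39.54530714041829
47 False 21.9667 [-1.06  0.29 -0.34] [ 0.1   0.79 -0.01] 39.67651888189321
22.5667 [-0.17 -0.23  0.29]
```

View pics/m10.png

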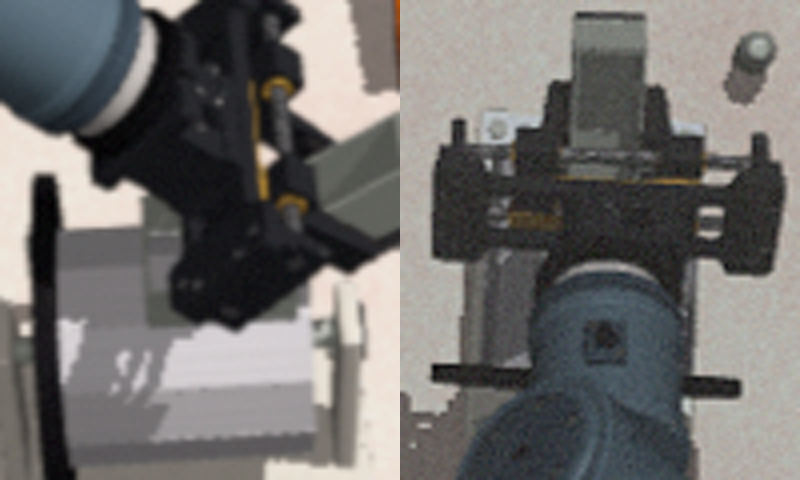

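```bash
python3 - <<'E'
from h import *
s=np.radians(39)
def ov(c,img,box,sc,p,Ts):
    im=cv2.convertScaleAbs(cv2.resize(img[box[1]:box[3],box[0]:box[2]],None,fx=sc,fy=sc,interpolation=cv2.INTER_CUBIC),alpha=1.5)
    g=mill(p,[0,0,0])
    for T,col in Ts:
        r0=R.from_euler('z',p[2])*R.from_euler('y',-np.radians(47)); r=R.from_euler('z',p[2])*R.from_euler('y',-np.radians(T))
        lip=mill(p,[.052-.047*np.cos(s),.002,.0655-.047*np.sin(s)])[0]
        o=lip-r0.apply([-.099,0,.0255])
        gp=o+r0.apply([-.010,0,.029]); o=gp-r.apply([-.010,0,.029])
        for L in ([(0,0,-20),(0,34,-20),(140,34,-20),(140,0,-20),(0,0,-20)],[(0,34,-20),(0,34,20),(140,34,20),(140,34,-20)]):
            draw(im,c,np.array([r.apply(tr(*P))+o for P in L]),col,sc,np.array(box[:2]))
    return im
a=cv2.imread("pics/side8.png");b=cv2.imread("pics/top8.png")
A=ov("side",a,(270,180,370,300),4,(.5545,-.0155,-.0486),((47,(0,0,255)),(38,(0,255,0))))
B=ov("top",b,(300,175,400,295),4,(.5506,-.0185,-.0486),((47,(0,0,255)),(38,(0,255,0))))
cv2.imwrite("pics/m11.png",np.hstack([A,B]))
E
```

```text
(no output)
```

View pics/m11.png

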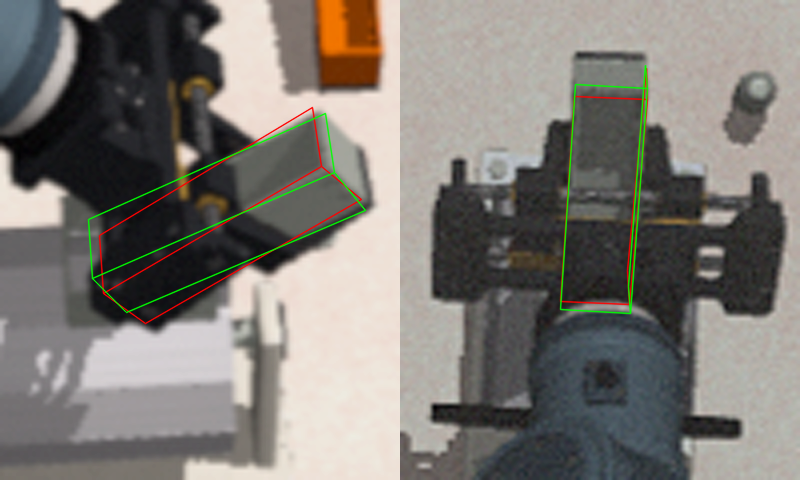

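```bash
cat >> h.py <<'E'
def ovs(c,img,box,sc,gp,yaw,Ts,dx=0,dy=0):
    im=cv2.convertScaleAbs(cv2.resize(img[box[1]:box[3],box[0]:box[2]],None,fx=sc,fy=sc,interpolation=cv2.INTER_CUBIC),alpha=1.5)
    for T,col in Ts:
        r=R.from_euler('z',yaw)*R.from_euler('y',-np.radians(T))
        o=np.asarray(gp)-r.apply([GX,0,.029])+[dx,dy,0]
        for L in ([(0,0,-20),(0,34,-20),(140,34,-20),(140,0,-20),(0,0,-20)],[(0,34,-20),(0,34,20),(140,34,20),(140,34,-20)],[(140,0,-20),(140,0,20),(140,34,20)]):
            draw(im,c,np.array([r.apply(tr(*P))+o for P in L]),col,sc,np.array(box[:2]))
    return im
OFF={"side":(.002,.0015),"top":(-.0019,-.0015)}
def grasp():
    from cell import readout
    s=readout.state(); return s["tool_pos"]+q2R(s["tool_rot"]).apply([0,0,.006])
E
python3 - <<'E'
from h import *
a=cv2.imread("pics/side8.png");b=cv2.imread("pics/top8.png")
gp=grasp(); Ts=((20,(0,255,0)),(27,(0,0,255)),(34,(255,0,0)))
A=ovs("side",a,(290,190,370,280),5,gp,P0[2],Ts,*OFF["side"])
B=ovs("top",b,(310,175,390,265),5,gp,P0[2],Ts,*OFF["top"])
cv2.imwrite("pics/m12.png",np.hstack([A,B]))
E
```

```text
(no output)
```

View pics/m12.png

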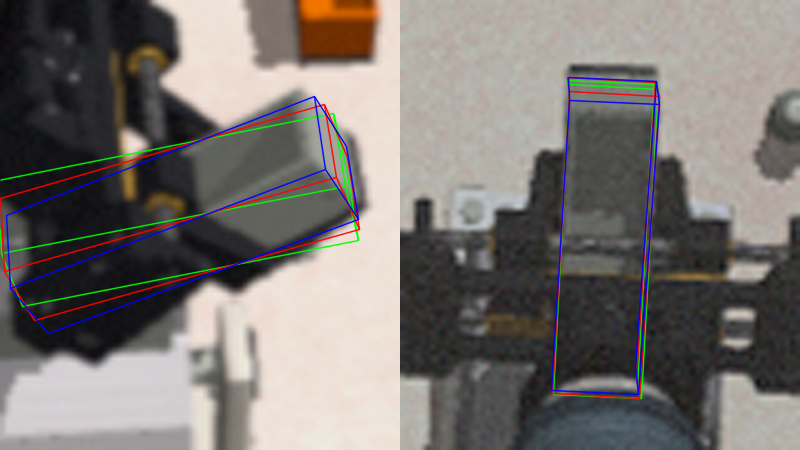

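```bash
cat >> h.py <<'E'
def pour2(T,slip,d,clr=.002,flip=1,yoff=.002,p=P0,lift=0.):
    s=np.radians(T-8); T=np.radians(T)
    r=R.from_euler('z',p[2])*R.from_euler('y',-T)
    lip=mill(p,[.052-d*np.cos(s),yoff,.063+clr-d*np.sin(s)+lift])[0]
    o=lip-r.apply([-.099,0,.0255]); g=o+r.apply([GX,0,.029])
    rt=R.from_euler('z',p[2])*R.from_euler('y',-T-np.radians(slip))
    z=rt.apply([0,0,-1]); y=rt.apply([0,flip,0]); x=np.cross(y,z)
    return g-.006*z,R2q(R.from_matrix(np.c_[x,y,z]))
E
python3 - <<'E'
from h import *
from cell import env, fingers, kinematics, readout, grab_frame
print(readout.state()["joints"].round(2), readout.state()["tool_pos"])
for T in (40,42,44):
  for d in (.047,.058): 
    p,o=pour2(T,7,d); q=kinematics.inverse_kinematics(p,o); print(T,d,p.round(3),None if q is None else q.round(2))
E
```

```text
[-0.31 -0.    2.12  0.71  0.29 -2.44] [ 0.62189878 -0.0185092   0.21776249]
40 0.047 [ 0.626 -0.019  0.214] [-0.31  0.01  2.11  0.72  0.29 -2.45]
40 0.058 [ 0.617 -0.018  0.208] [-0.31  0.    2.13  0.77  0.28 -2.5 ]
42 0.047 [ 0.625 -0.019  0.215] [-0.31  0.01  2.13  0.88  0.26 -2.61]
42 0.058 [ 0.616 -0.018  0.209] [-0.32 -0.    2.15  0.94  0.25 -2.68]
44 0.047 [ 0.623 -0.018  0.215] [-0.32  0.    2.15  1.08  0.24 -2.81]
44 0.058 [ 0.615 -0.018  0.209] [-0.32 -0.    2.18  1.15  0.23 -2.89]
```

```bash
python3 - <<'E'
from h import *
from cell import env, fingers, kinematics, readout, grab_frame
for T,d in ((40,.058),(42,.06),(44,.06)):
    p,o=pour2(T,7,d); r=env.move_l(p,v=.05,rotation=o,stop_force=15); s=readout.state(); print(T,r,s["time_s"],s["contact_force"].round(2),s["ft_torque"].round(2))
    if r: break
env.pause(.5)
s=readout.state(); print(s["time_s"],s["contact_force"].round(2),s["gripper_width"]*88)
f=grab_frame("top"); g=grab_frame("side"); cv2.imwrite("pics/side9.png",g["pixels"]); cv2.imwrite("pics/top9.png",f["pixels"])
gp=grasp(); Ts=((34,(0,255,0)),(44,(0,0,255)))
A=ovs("side",g["pixels"],(290,190,370,280),5,gp,P0[2],Ts,*OFF["side"])
B=ovs("top",f["pixels"],(310,175,390,265),5,gp,P0[2],(),*OFF["top"])
cv2.imwrite("pics/m13.png",np.hstack([A,B]))
E
```

```text
40 False 23.025 [-3.81 -1.75  1.06] [-0.15  0.93 -0.09]
42 False 23.3333 [-3.87  0.16 -0.11] [-0.04  0.93 -0.03]
44 False 23.6583 [-2.23 -0.19  0.68] [ 0.05  0.82 -0.04]
24.1583 [-2.75 -0.35  0.41] 39.61392918168216
```

View pics/m13.png

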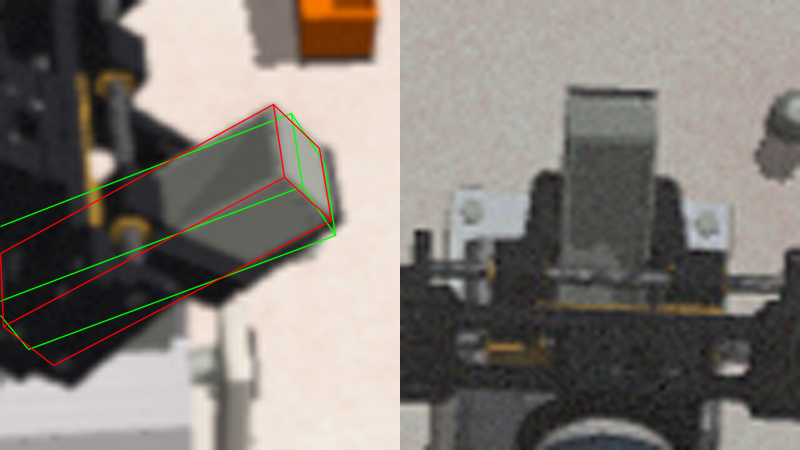

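```bash
python3 - <<'E'
from h import *
from cell import env, fingers, kinematics, readout, grab_frame
env.pause(.5)
for T,d in ((40,.052),(30,.047),(20,.047),(10,.047),(3,.047)):
    p,o=pour2(T,5,d,clr=.004); r=env.move_l(p,v=.08,rotation=o,stop_force=15); s=readout.state(); print(T,r,s["time_s"],s["contact_force"].round(2),s["ft_torque"].round(2))
    if r: break
else:
    p,o=pour2(0,5,.047,clr=.004,lift=.07); env.move_l(p,v=.15,rotation=o)
    p,o=pour2(0,5,-.03,clr=.004,lift=.10); env.move_l(p,v=.2,rotation=o)
s=readout.state(); print(s["time_s"],s["contact_force"].round(2),s["gripper_width"]*88)
f=grab_frame("top"); g=grab_frame("side"); cv2.imwrite("pics/side10.png",g["pixels"]); cv2.imwrite("pics/top10.png",f["pixels"])
A=ovs("side",g["pixels"],(250,150,350,270),4,grasp(),P0[2],((0,(0,0,255)),),*OFF["side"])
B=ovs("top",f["pixels"],(300,165,400,285),4,grasp(),P0[2],(),*OFF["top"])
cv2.imwrite("pics/m14.png",np.hstack([A,B]))
E
```

```text
40 False 25.4417 [0.17 0.11 0.48] [-0.01  0.44  0.02]
30 False 25.975 [-0.39 -0.08  1.2 ] [0.03 0.39 0.01]
20 False 26.3 [ 0.71  0.31 -0.58] [-0.03  0.28  0.01]
10 False 26.625 [-0.62  0.81 -1.27] [-0.02  0.25 -0.02]
3 False 26.9 [-0.52  0.32 -2.06] [ 0.02  0.12 -0.08]
28.0417 [-1.31 -0.64 -2.16] 39.60448932976042
```

View pics/m14.png

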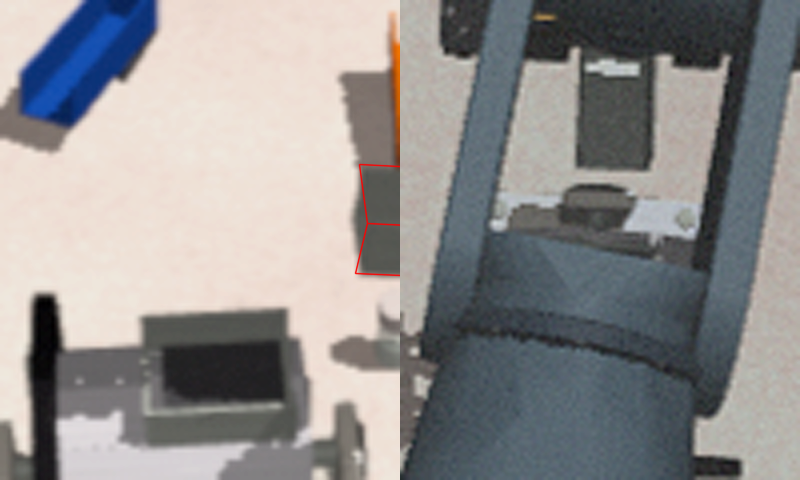

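```bash
cat >> h.py <<'E'
def carry(o,yaw,T,slip,flip=1):
    r=R.from_euler('z',yaw)*R.from_euler('y',-np.radians(T)); g=np.asarray(o)+r.apply([GX,0,.029])
    rt=R.from_euler('z',yaw)*R.from_euler('y',-np.radians(T+slip))
    z=rt.apply([0,0,-1]); y=rt.apply([0,flip,0]); x=np.cross(y,z)
    return g-.006*z,R2q(R.from_matrix(np.c_[x,y,z]))
E
python3 - <<'E'
from h import *
from cell import env, fingers, kinematics, readout, grab_frame
p,o=carry((S0[0],S0[1]-.03,.20),S0[2],0,5); env.move_l(p,v=.2,rotation=o)
p,o=carry((S0[0],S0[1],.06),S0[2],0,5); env.move_l(p,v=.2,rotation=o)
s=readout.state(); print(s["time_s"],s["contact_force"].round(2),s["gripper_width"]*88)
f=grab_frame("top"); g=grab_frame("side"); cv2.imwrite("pics/side11.png",g["pixels"]); cv2.imwrite("pics/top11.png",f["pixels"])
A=ovs("side",g["pixels"],(245,165,335,215),8,grasp(),S0[2],((0,(0,0,255)),),*OFF["side"])
cv2.imwrite("pics/m15.png",A)
B=facets(f["pixels"],"top",(.5506,-.0185,-.0486),0,(318,205,382,290),7,"")
C=cv2.convertScaleAbs(cv2.resize(g["pixels"][215:300,270:340],None,fx=5,fy=7,interpolation=cv2.INTER_CUBIC),alpha=1.6)
cv2.imwrite("pics/m16.png",np.hstack([B,C])[:595])
E
```

```text
30.75 [-0.06 -0.64 -2.44] 39.391737276224866
```

View pics/m15.png

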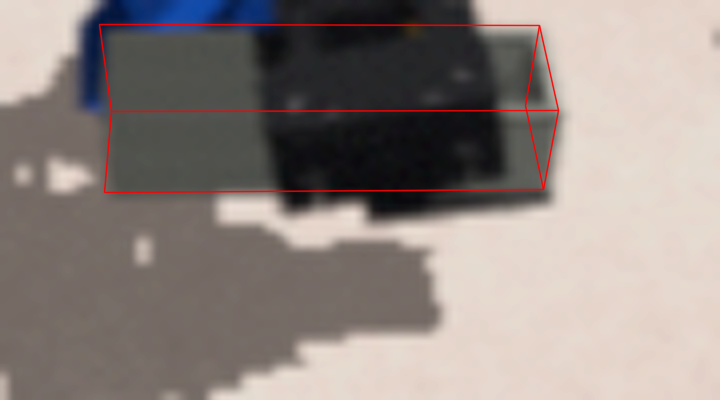

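View pics/m16.png

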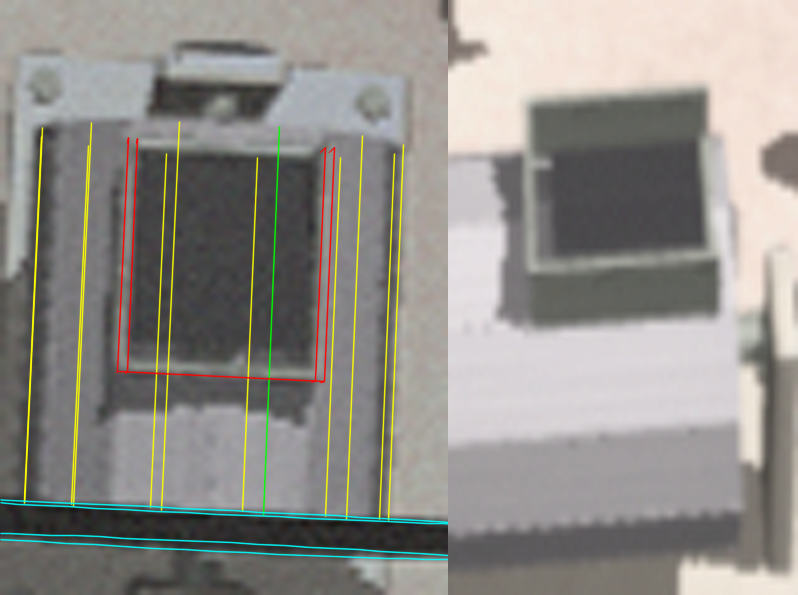

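```bash
python3 - <<'E'
from h import *
from cell import env, fingers, kinematics, readout, grab_frame
p,o=carry((S0[0],S0[1],.012),S0[2],0,5); env.move_l(p,v=.12,rotation=o)
p,o=carry((S0[0],S0[1],-.006),S0[2],0,5); print(env.move_l(p,v=.02,rotation=o,stop_force=3))
s=readout.state(); print(s["time_s"],s["contact_force"].round(2),(s["tool_pos"]-p).round(4))
fingers.open_jaws()
z=q2R(s["tool_rot"]).apply([0,0,1])
env.move_l(s["tool_pos"]-.09*z,v=.12)
q,_=carry((S0[0]-.1,S0[1]+.15,.25),S0[2],0,5); env.goto(q,s["tool_rot"])
s=readout.state(); print(s["time_s"],s["contact_force"].round(2))
f=grab_frame("top"); g=grab_frame("side"); cv2.imwrite("pics/side12.png",g["pixels"]); cv2.imwrite("pics/top12.png",f["pixels"])
A=cv2.convertScaleAbs(cv2.resize(f["pixels"][215:300,210:260],None,fx=7,fy=7,interpolation=cv2.INTER_CUBIC),alpha=1.8)
B=cv2.convertScaleAbs(cv2.resize(g["pixels"][170:255,245:325],None,fx=5.5,fy=7,interpolation=cv2.INTER_CUBIC),alpha=1.4)
cv2.imwrite("pics/m17.png",np.hstack([A,B])); cv2.imwrite("pics/full12.png",f["pixels"])
E
```

```text
True
32.0333 [-0.53 -0.24  4.62] [0.     0.0001 0.0058]
34.7167 [ 0.71 -0.79 -0.42]
```

View pics/m17.png

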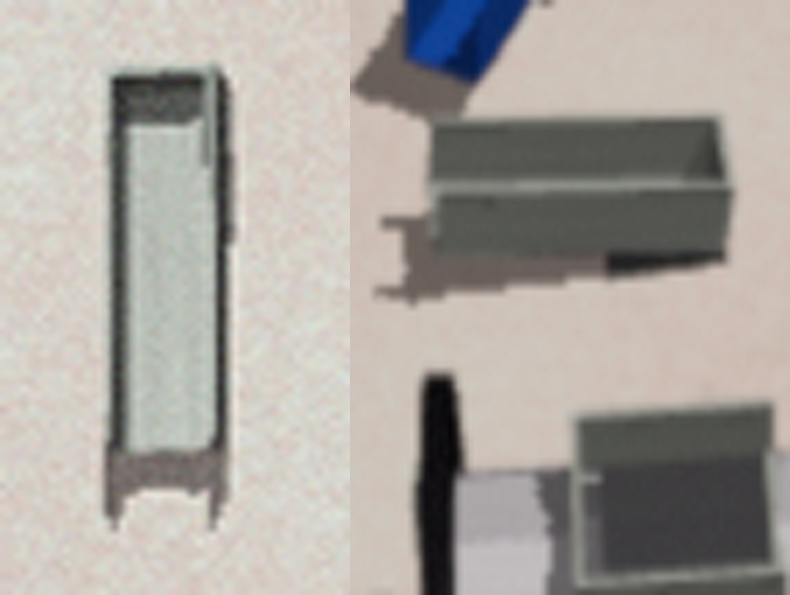

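View pics/full12.png

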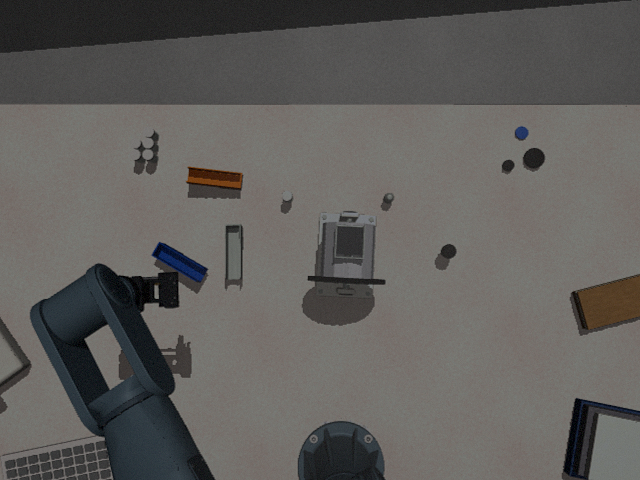

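View pics/side12.png

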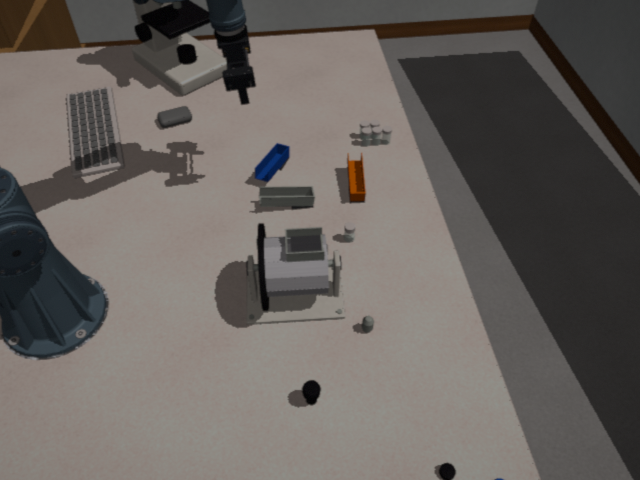

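```bash
python3 - <<'E'
from cell import env, readout
env.hand_in(); print(readout.state()["time_s"])
E
```

```text
the job is handed in; nothing more can be done
the job is handed in; nothing more can be done
```

I turned the mill with the hand wheel through about 86° and let go. I then gripped the bare steel scoop and pushed the flap open with its front end to an estimated 0.6 rad. I tipped the balls in, and set the scoop back down where it had been. I handed the job in at about 35 s of the 72 s allowed.

**Last checks:** the final pictures show the scoop empty and level on its foot. The flap looks shut with nothing on it, and I see no balls on the bench. The hatch is within about 1° of the top. The eyepiece, objective and vial are where they started, and the robot is clear of everything.

**Less certain:**
- **Balls in the barrel:** neither camera sees inside it. I take the balls to be there because they are nowhere else in view. The weight on the wrist did not confirm it: about 2.4–2.5 N before and 2.2–2.4 N after, within the noise.
- **Scoop slip:** the scoop turned about 7° in the grip on the first push, so I went deeper and tilted further before backing out.
- **Calibration:** the two cameras disagreed by about 4 mm along the axle, so I used the average. The wheel and scoop grips closed with only about 2 N of side force.

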